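Unclip a plug-in module from the data logger

ROBOT

A 6-joint arm with a two-finger parallel gripper is mounted at the origin on the work surface. World frame = base frame: x ahead of the robot, y to its left, z up, the work surface at z = 0. Lengths are in m, angles in degrees, forces in N, time in s.
With the tool pointing down it reaches from about 0.4 to 0.825 m from the base axis. Payload 7 kg.
Tool frame: the origin (TCP) lies on the centre line of the jaws, within the pads' length; the fingertips stand 19 mm ahead of it and the grasp point (between the pads) is the TCP; z points along the fingers, y is the line along which they close (so a half turn about z gives the same grasp; the last joint's range is limited). The gripper opens to 88 mm and grips with 3 to 60 N. Pads are 19 mm wide; open, the fingers measure 130 mm over their backs; the gripper's body (78 mm by 193 mm) begins 47 mm behind the grasp point.
Start: joints at [-59.811, 20.546, 0.682, 0, -70.136, -16.507], TCP at [0.16, -0.656, 0.246] pointing down, gripper open.
Joint ranges: [-176.03, 176.03], [-82.01, 121.73], [-58.28, 71.71], [-173.87, 95.51], [-174.79, -0.11], [-173.66, 173.66]. Speed limits (degrees/s): [136.94, 136.94, 172.46, 180, 180, 180].

INTERFACE

Orientations are given as [roll, pitch, yaw] about the fixed x, y, z axes, in that order (R = Rz(yaw) Ry(pitch) Rx(roll)).
In Python, from plant import get_state, capture, close_job gives the robot as it stands.
- The arm moves only by the tool apply_moves, never from a script. Its argument "targets" is a list of rows, each a list of 7 numbers: the opening, from 0 (shut) to 1 (fully open), then the shift along the tool's x, y, z normalised to -1 to 1, where 1 is 1000 mm, then the turn, a rotation vector about the tool's x, y, z normalised to -1 to 1, where 1 is 90 degrees. In form: [[claw, tx, ty, tz, ax, ay, az], ...]. A call has 1 to 20 rows; each row shifts and turns the commanded pose from where the row before left it, along the tool's axes as they then stand; what a row does not reach is not made up. A row lasts 1/12 s, in which the tool goes at most 41.7 mm and 7.16 degrees, less where a joint would pass 70% of its speed; a pose out of reach is approached as far as the arm can. A call with a number of a shift or a turn outside -1 to 1 is refused whole. A call with a gripper value outside its range is refused whole. The fingers move at their own pace and stop on an object; "newtons" is the grip in N (left out, the last holds). Time passes only in rows, so rows that do not move let the fingers close. It gives the time, the measured TCP pose, the force, the opening and the grip force at its end, in the units of the state.
- get_state(): the state, without advancing time (a new reading comes with each control period).
- capture(name): name is "scene" or "top"; returns a dict with "frame" (480x640x3 uint8, red, green, blue), "range_z" (480x640 float32, m along the optical axis (not along the pixel's ray), 0 where there is no reading), "camera_matrix" (3x3 intrinsics, pixels), "k1" (the pictures are not rectified: a ray, as slopes to the right and down, at radius r is drawn at 1 + k1 r^2 times it, then the intrinsics apply), "T" (4x4, takes a point from camera to world coordinates). Camera axes: x right, y down, z forward; pixel columns grow to the right and rows downward; lengths in m; the calibration is good to about 2 mm. A picture is of the moment at which its call begins.
- close_job(): hands the job in; it is judged then, once.
The state is a dict: "time_s": time; "joints": joint angles; "qd": joint speeds; "joint_torque": joint torques, N m; "tcp_pos": TCP position; "eef_rot": TCP orientation; "contact_force": force on the tool from outside, world axes, zero at the start; "moment": the same for the moment, N m; "gripper_width": finger opening in m; "gripper_force": force on a finger pad.
Only numpy, scipy, OpenCV 4.12 (cv2) and the standard library are available. Lean on these libraries where they do the work, as an engineer would, in place of code of your own. Each camera call takes 0.05 s, during which the arm holds its last target. There are 200 camera calls.

TASK

The orange input module of the data logger is faulty. Pinch its two sprung side tabs together to unlatch it, lift it straight out of its bay, set it down (do not drop it) standing upright in the steel tray and let go. Leave the blue module snapped in.

Things in the scene. Friction and masses are not known exactly. Their poses are not given: they have to be found in the camera images.
- orange_mid (a point): centre of the upright orange module, 38 mm above its underside, 58 mm above the bench at the start. Block 27 (x) x 44 (y) mm, top 34 mm above this point; a white sprung tab (4 mm thick, 30 wide) on each x side, top 38 mm above. Tab outer faces: 50 mm apart, 36 fully pinched. Grip them 5 to 38 mm above this point (20 is good), closing along x. z up. About 125 g
- logger: data logger: fixed dark box 140 (x) x 220 (y) x 55 mm high, origin under its centre. In its flat top two bays, centres 50 mm to either side along y, hold the modules (axes parallel to the logger's, 2 mm play). A barb low on each tab hooks under the bay's rim: both tabs must go in 5 mm or more to free it. 40 mm of straight lift clears the top
- orange_tab_a (a joint): inward travel in m of the orange module's tab on its +x side: 0 = sprung out (latched), 0.007 = fully pinched; the spring pushes back with 2 N at the start and 5.5 N at the end of travel
- orange_tab_b (a joint): the same for the tab on its -x side
- blue_mid (a point): centre of the blue module, half-way up: same shape and axes as the orange one, snapped into the other bay of the logger, 100 mm from it along their y axes; stays there
- tray_in (a point): centre of the inner floor of a fixed open steel tray, outer 180 (x) by 140 (y) by 22 mm high, walls and floor about 4 to 5 mm thick; z is up
Mind the look-alikes: they are no part of the job. What is shaped like the part that bears orange_mid but green is not meant.

How it is judged (in metres and radians):
On the way, in this order (a step that is already met when the one before it is completed fails the run):
1. both tabs of the orange module are pinched in by 5 mm or more while it still sits in its bay (value of joint each of orange_tab_a, orange_tab_b above 0.005 m and distance of orange_mid from where it was at the start of the episode below 0.01 m), for 0.05 s.
2. the orange module is lifted out of its bay (its centre over 95 mm above the bench) (height (world z) of orange_mid above 0.095 m), for 0.05 s.
3. the orange module stands in the tray with the gripper still at it (not dropped) (z of orange_mid in the frame of tray_in below 0.045 m and horizontal distance between orange_mid and tray_in below 0.09 m and distance between the grasp point and orange_mid below 0.07 m), for 0.05 s.
At the end, for the whole second after the job is handed in: the orange module stands upright (within about 8 degrees) on the tray's floor, wholly inside its walls (centre within 66 mm along the tray's x and 46 mm along its y of the tray's centre), released with its tabs sprung out; the blue module is still snapped in (within 15 mm of its start) (x of orange_mid in the frame of tray_in between -0.066 and 0.066 m and y of orange_mid in the frame of tray_in between -0.046 and 0.046 m and z of orange_mid in the frame of tray_in between 0.03 and 0.045 m and angle between orange_mid's own z axis and vertical below 0.15 rad and distance of blue_mid from where it was at the start of the episode below 0.015 m and value of joint each of orange_tab_a, orange_tab_b below 0.002 m); the robot touches nothing.
It fails at once if the blue module is pulled or pushed more than 15 mm from its place (distance of blue_mid from where it was at the start of the episode above 0.015 m).
It also fails if it takes over 37 s, if anything falls off the work surface, if the arm or the gripper's body presses on something with over 40 N, if the wrist force passes 120 N, or if a joint passes its speed limit or range.

## Working session

There is one attempt and no reset: what is moved stays moved. The work goes in short steps, Python scripts to look and compute and a tool call to move; the robot and the scene stay as the last step left them, time stands still between calls to the robot, and variables do not carry over. Pictures are saved under pics/ and viewed, at most 10 in all, crops included, and the job is handed in when it is done.

Besides the shell and the picture viewer there is one more tool, called after "Call:" as a command line: name --pt "numbers of a row" for each row, then --argument value for the rest. apply_moves: Moves the arm, as the interface text tells. Scaled input: -1 to 1 covers 1000 mm each way for a shift and 90 degrees each way for a turn. Its arguments: {"type":"object","properties":{"targets":{"type":"array","items":{"type":"array","items":{"type":"number"}}},"newtons":{"type":"number"}},"required":["targets"]}

```bash
mkdir -p pics; python3 - <<'E'
from plant import *
import cv2,numpy as np
s=get_state();print({k:np.round(v,3).tolist() for k,v in s.items()})
for n in("scene","top"):
    c=capture(n);cv2.imwrite(f"pics/{n}0.png",c["frame"][:,:,::-1]);np.savez(f"{n}0.npz",**c);print(n,c["camera_matrix"].tolist(),c["k1"],np.round(c["T"],4).tolist())
E
```

```text
{'time_s': 0.0, 'joints': [-59.812, 20.589, 0.634, -0.019, -70.134, -16.508], 'qd': [0.048, -0.091, -0.013, -0.028, 0.072, -0.083], 'joint_torque': [-0.0, -58.271, 29.305, 6.997, 0.007, -0.0], 'tcp_pos': [0.16, -0.655, 0.245], 'eef_rot': [179.909, -0.008, -166.326], 'contact_force': [-0.47, 0.158, 0.523], 'moment': [-0.01, 0.006, -0.008], 'gripper_force': 0.0, 'gripper_width': 0.088}
scene [[499.7019230103682, 0.0, 326.5721512391298], [0.0, 499.7019230103682, 240.36366624171615], [0.0, 0.0, 1.0]] -0.06534359474228961 [[-0.8051, 0.3557, -0.4747, 1.0204], [0.5931, 0.492, -0.6373, 0.5689], [0.0069, -0.7946, -0.6071, 0.6359], [0.0, 0.0, 0.0, 1.0]]
top [[436.5203630792193, 0.0, 318.4077829117252], [0.0, 436.5203630792193, 248.653599737493], [0.0, 0.0, 1.0]] 0.012501399946968228 [[-0.0048, -0.9909, 0.1347, 0.4878], [-0.9998, 0.0023, -0.0189, -0.0051], [0.0184, -0.1348, -0.9907, 0.8502], [0.0, 0.0, 0.0, 1.0]]
```

View pics/scene0.png

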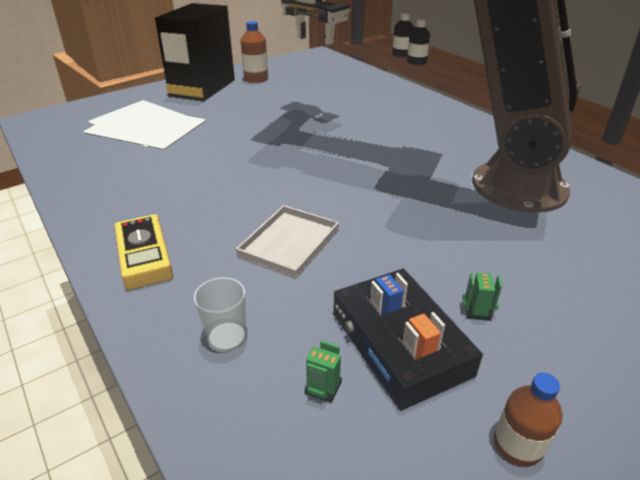

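View pics/top0.png

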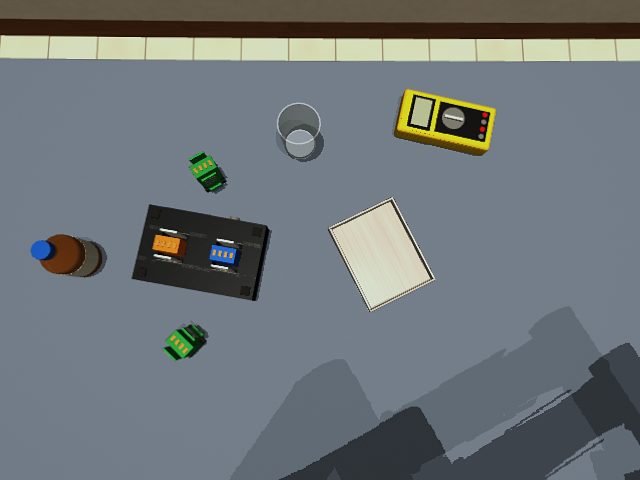

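Scene: the orange module sits in the logger at scene (423,335) / top (168,244). Things it could be taken for: blue module at scene (388,294) / top (223,254), green look-alikes at scene (323,370) and (482,295), and the orange-brown bottle at top (60,255). By the description I choose the orange block in the logger. The tray is at scene (289,240) / top (382,254).

```bash
cat > h.py <<'E'
import numpy as np,cv2
def cloud(c):
    K=c["camera_matrix"];k=float(c["k1"]);D=np.array([k,0,0,0.])
    v,u=np.mgrid[0:480,0:640];p=np.stack([u,v],-1).reshape(-1,1,2).astype(float)
    n=cv2.undistortPoints(p,K,D).reshape(480,640,2)
    z=c["range_z"][...,None];P=np.concatenate([n*z,z],-1)
    T=c["T"];return P@T[:3,:3].T+T[:3,3]
def masks(c):
    h=cv2.cvtColor(c["frame"],cv2.COLOR_RGB2HSV).astype(int);H,S,V=h[...,0],h[...,1],h[...,2]
    return dict(orange=(H>4)&(H<16)&(S>170)&(V>120),blue=(H>105)&(H<125)&(S>150)&(V>60),
      white=(S<60)&(V>150),black=(V<60))
E
python3 - <<'E'
from h import *
for n in("scene","top"):
    c=dict(np.load(f"{n}0.npz"));P=cloud(c);M=masks(c);ok=c["range_z"]>0
    print(n,"table z",np.round(np.median(P[200:230,300:330,2] if n=="top" and 0 else P[300:330,60:130,2] if n=="top" else P[150:190,200:240,2]),4))
    box=np.zeros((480,640),bool)
    if n=="scene": box[255:410,325:485]=1; tb=(slice(195,285),slice(230,350))
    else: box[195:310,122:280]=1; tb=(slice(185,325),slice(315,450))
    for k in("orange","blue"):
        m=M[k]&box&ok;q=P[m];zt=np.percentile(q[:,2],90);
        q=q[(q[:,2]>zt-.006)]
        r=cv2.minAreaRect((q[:,:2]*1000).astype(np.float32));print(k,len(q),"top z",zt.round(4),"mean",q.mean(0).round(4),"rect",np.round(r[0],1),np.round(r[1],1),round(r[2],1))
    for k,lo,hi in(("white",.075,.12),):
        m=M[k]&box&ok&(P[...,2]>.056)
        N,L,st,ce=cv2.connectedComponentsWithStats(m.astype(np.uint8))
        for i in range(1,N):
            if st[i,4]>8:
                q=P[L==i];print("tab",ce[i].round(0),st[i,4],"mean",q.mean(0).round(4),"zmax",q[:,2].max().round(4))
    m=box&ok&(P[...,2]>.048)&(P[...,2]<.060);q=P[m]
    r=cv2.minAreaRect((q[:,:2]*1000).astype(np.float32));print("logger",np.median(q[:,2]).round(4),np.round(r[0],1),np.round(r[1],1),round(r[2],1))
    R=P[tb];o=ok[tb];q=R[o&(R[...,2]>.014)&(R[...,2]<.03)]
    r=cv2.minAreaRect((q[:,:2]*1000).astype(np.float32));print("tray rim",len(q),np.median(q[:,2]).round(4),np.round(r[0],1),np.round(r[1],1),round(r[2],1))
    q=R[o&(R[...,2]>.003)&(R[...,2]<.009)];print("tray floor",len(q),np.median(q,0).round(4))
# two-view triangulation of orange/blue top centroid via rays
E
```

```text
scene table z -0.0015
orange 29 top z 0.0907 mean [0.6097 0.2556 0.0898] rect [610.3 253.6] [19.1 44. ] 21.5
blue 175 top z 0.0917 mean [0.5845 0.1523 0.0904] rect [582.3 150.2] [43.2 26.8] 79.5
tab [401. 279.] 41 mean [0.5569 0.1521 0.0916] zmax 0.0969
tab [377. 287.] 45 mean [0.6037 0.1457 0.0934] zmax 0.0966
tab [438. 319.] 50 mean [0.5777 0.2532 0.0947] zmax 0.0985
tab [412. 329.] 59 mean [0.622  0.2445 0.0936] zmax 0.0983
logger 0.0539 [584.2 205.4] [261.1 253.5] 46.4
tray rim 782 0.0187 [ 591.3 -139.6] [184.2 143.6] 26.0
tray floor 1173 [ 0.5977 -0.1404  0.0039]
top table z 0.0008
orange 54 top z 0.0947 mean [0.5986 0.2435 0.0925] rect [600.5 245.4] [43.8 26.8] 79.9
blue 293 top z 0.0943 mean [0.5821 0.1471 0.0927] rect [582.5 147.7] [43.8 26.7] 79.4
tab [168. 230.] 34 mean [0.623  0.2417 0.097 ] zmax 0.0993
tab [225. 240.] 36 mean [0.605  0.1428 0.097 ] zmax 0.0996
tab [162. 256.] 36 mean [0.5781 0.2508 0.0954] zmax 0.1
tab [219. 266.] 34 mean [0.5598 0.1515 0.0968] zmax 0.0993
logger 0.0558 [592.5 196.9] [221.4 141.4] 79.6
tray rim 845 0.0221 [ 592.3 -141.7] [179.8 140.6] 25.8
tray floor 6067 [ 0.5916 -0.1425  0.0048]
```

```bash
python3 - <<'E'
import cv2
a=cv2.imread("pics/scene0.png")[255:415,320:490];b=cv2.imread("pics/top0.png")[195:310,120:280]
a=cv2.resize(a,(400,376),interpolation=3);b=cv2.resize(b,(400,288),interpolation=3);b=cv2.copyMakeBorder(b,0,88,0,0,0)
cv2.imwrite("pics/crop1.png",cv2.hconcat([a,b]))
E
```

```text
(no output)
```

View pics/crop1.png

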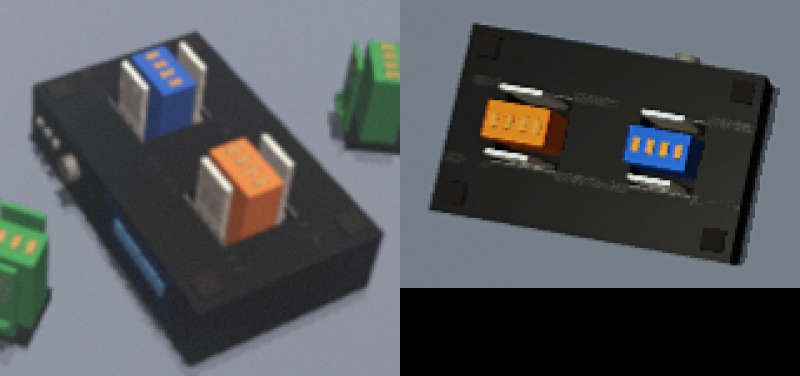

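The crop confirms the choice: orange block with its two white tabs, in the logger bay at the end near the bottle, with blue in the other bay. Both views agree within about 2 mm:

| Item | x, y (mm) | Note |
|---|---|---|
| Orange | 600, 246.5 | top at z ≈ 92 mm, matching 58 + 34 |
| Blue | 582, 148 | 99 mm from orange |
| Logger | – | top at 55 mm, x axis at -10.4° |
| Tray | 592, -141.5 | – |

Now moving.

Call:
apply_moves --pt "1 -0.0305 0.0238 0 0 0 0" --pt "1 -0.0305 0.0238 0 0 0 0" --pt "1 -0.0305 0.0238 0 0 0 0" --pt "1 -0.0305 0.0238 0 0 0 0" --pt "1 -0.0305 0.0238 0 0 0 0" --pt "1 -0.0305 0.0238 0 0 0 0" --pt "1 -0.0305 0.0238 0 0 0 0" --pt "1 -0.0305 0.0238 0 0 0 0" --pt "1 -0.0305 0.0238 0 0 0 0" --pt "1 -0.0305 0.0238 0 0 0 0" --pt "1 -0.0305 0.0238 0 0 0 0" --pt "1 -0.0305 0.0238 0 0 0 0" --pt "1 -0.0305 0.0238 0 0 0 0" --pt "1 -0.0305 0.0238 0 0 0 0" --pt "1 -0.0305 0.0238 0 0 0 0" --newtons 20

```text
time_s: 1.35
tcp_pos: [0.5204, -0.1989, 0.2455]
eef_rot: [180.0, -0.0, -166.3]
contact_force: [-0.0, -0.1, 0.2]
gripper_width: 0.0879
gripper_force: 0.0
```

Call:
apply_moves --pt "1 -0.0153 0.0346 0 0 0 0" --pt "1 -0.0153 0.0346 0 0 0 0" --pt "1 -0.0153 0.0346 0 0 0 0" --pt "1 -0.0153 0.0346 0 0 0 0" --pt "1 -0.0153 0.0346 0 0 0 0" --pt "1 -0.0153 0.0346 0 0 0 0" --pt "1 -0.0153 0.0346 0 0 0 0" --pt "1 -0.0153 0.0346 0 0 0 0" --pt "1 -0.0153 0.0346 0 0 0 0" --pt "1 -0.0153 0.0346 0 0 0 0" --pt "1 -0.0153 0.0346 0 0 0 0" --pt "1 -0.0153 0.0346 0 0 0 0" --pt "1 0 0 0 0 0 0"

```text
time_s: 2.43
tcp_pos: [0.6004, 0.2517, 0.2441]
eef_rot: [180.0, -0.0, -166.1]
contact_force: [0.4, -0.3, -0.3]
gripper_width: 0.0876
gripper_force: 0.0
```

Call:
apply_moves --pt "1 0 0 0 0 0 -0.0732" --pt "1 0 0 0 0 0 -0.0732" --pt "1 0 0 0 0 0 -0.0732" --pt "1 0 0 0 0 0 -0.0732" --pt "1 0 0 0 0 0 -0.0732" --pt "1 0 0 0 0 0 -0.0732" --pt "1 0 0 0 0 0 -0.0732" --pt "1 0 0 0 0 0 -0.0732" --pt "1 0 0 0 0 0 -0.0732" --pt "1 0 0 0 0 0 -0.0732" --pt "1 0 0 0 0 0 0" --pt "1 0 0 0 0 0 0"

```text
time_s: 3.43
tcp_pos: [0.5997, 0.246, 0.2452]
eef_rot: [180.0, -0.0, -100.6]
contact_force: [-0.5, 0.1, 0.1]
gripper_width: 0.0878
gripper_force: 0.0
```

Call:
apply_moves --pt "1 0 0 0.03 0 0 0" --pt "1 0 0 0.03 0 0 0" --pt "1 0 0 0.03 0 0 0" --pt "1 0 0 0.03 0 0 0" --pt "1 0 0 0.015 0 0 0" --pt "1 0 0 0.014 0 0 0" --pt "1 0 0 0.007 0 0 0" --pt "1 0 0 0.007 0 0 0" --pt "1 0 0 0 0 0 0" --pt "1 0 0 0 0 0 0"

```text
time_s: 4.27
tcp_pos: [0.6001, 0.2462, 0.0829]
eef_rot: [-180.0, 0.0, -100.5]
contact_force: [-0.1, 0.6, 0.8]
gripper_width: 0.0876
gripper_force: 0.0
```

```bash
python3 - <<'E'
from plant import *
import cv2
a=capture("scene")["frame"][190:400,280:500,::-1];b=capture("top")["frame"][170:330,100:300,::-1]
a=cv2.resize(a,(400,382),interpolation=3);b=cv2.resize(b,(400,320),interpolation=3);b=cv2.copyMakeBorder(b,0,62,0,0,0)
cv2.imwrite("pics/g1.png",cv2.hconcat([a,b]))
E
```

```text
(no output)
```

View pics/g1.png

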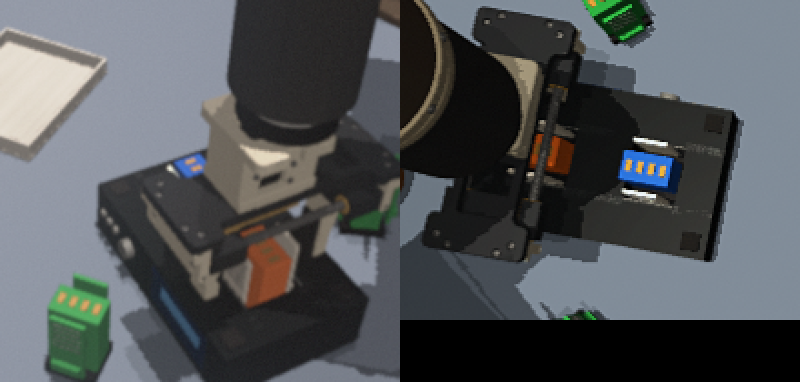

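The gripper straddles the orange module (crop ≈ (270,270)) with a finger outside each white tab. Blue at (650,170) is clear. Closing.

Call:
apply_moves --pt "0 0 0 0 0 0 0" --pt "0 0 0 0 0 0 0" --pt "0 0 0 0 0 0 0" --pt "0 0 0 0 0 0 0" --pt "0 0 0 0 0 0 0" --pt "0 0 0 0 0 0 0" --pt "0 0 0 0 0 0 0" --pt "0 0 0 0 0 0 0" --pt "0 0 0 0 0 0 0" --pt "0 0 0 0 0 0 0" --pt "0 0 0 0 0 0 0" --pt "0 0 0 0 0 0 0" --newtons 20

```text
time_s: 5.37
tcp_pos: [0.5999, 0.2461, 0.083]
eef_rot: [-180.0, 0.0, -100.4]
contact_force: [-2.5, -0.7, 5.1]
gripper_width: 0.0337
gripper_force: 20.0
```

Call:
apply_moves --pt "0 0 0 -0.003 0 0 0" --pt "0 0 0 -0.004 0 0 0" --pt "0 0 0 -0.005 0 0 0" --pt "0 0 0 -0.008 0 0 0" --pt "0 0 0 0 0 0 0"

```text
time_s: 5.78
tcp_pos: [0.6008, 0.2466, 0.1045]
eef_rot: [-179.9, 0.1, -100.4]
contact_force: [0.7, -0.5, -0.7]
gripper_width: 0.0338
gripper_force: 20.0
```

Call:
apply_moves --pt "0 0 0 -0.01 0 0 0" --pt "0 0 0 -0.015 0 0 0" --pt "0 0 0 -0.02 0 0 0" --pt "0 0 0 -0.02 0 0 0" --pt "0 0 0 -0.02 0 0 0" --pt "0 0 0 -0.015 0 0 0" --pt "0 0 0 0 0 0 0" --pt "0 0 0 0 0 0 0"

```text
time_s: 6.45
tcp_pos: [0.6001, 0.2464, 0.2038]
eef_rot: [-179.9, 0.1, -100.4]
contact_force: [-0.3, -0.3, -1.9]
gripper_width: 0.0341
gripper_force: 20.0
```

```bash
python3 - <<'E'
from plant import *
from h import *
c=capture("scene");P=cloud(c);M=masks(c)["orange"];M[:150]=0;M[370:]=0;M[:,:340]=0;M[:,480:]=0
q=P[M&(P[...,2]>.06)];print(len(q),q.mean(0),np.percentile(q[:,2],[2,50,98]));print(get_state()["tcp_pos"],get_state()["contact_force"])
a=c["frame"][150:400,280:500,::-1]
cv2.imwrite("pics/g2.png",cv2.resize(a,(440,500),interpolation=3))
E
```

```text
102 [0.61338821 0.27576611 0.18983998] [0.15482767 0.1804046  0.21264815]
[0.59956481 0.24603875 0.20256318] [-0.45452353 -0.63968323 -1.72567397]
```

View pics/g2.png

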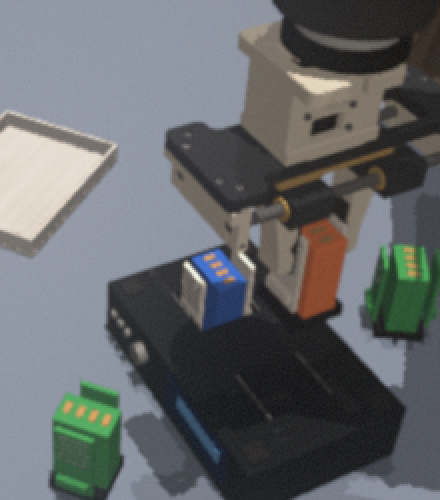

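Module is held upright at crop (320,270), clear of the logger; blue is still seated at (215,290). Moving over the tray.

Call:
apply_moves --pt "0 0.016 -0.0026 0 0 0 0" --pt "0 0.0319 -0.0052 0 0 0 0" --pt "0 0.0319 -0.0052 0 0 0 0" --pt "0 0.0319 -0.0052 0 0 0 0" --pt "0 0.0319 -0.0052 0 0 0 0" --pt "0 0.0319 -0.0052 0 0 0 0" --pt "0 0.0319 -0.0052 0 0 0 0" --pt "0 0.0319 -0.0052 0 0 0 0" --pt "0 0.0319 -0.0052 0 0 0 0" --pt "0 0.0319 -0.0052 0 0 0 0" --pt "0 0.0319 -0.0052 0 0 0 0" --pt "0 0.0319 -0.0052 0 0 0 0" --pt "0 0.016 -0.0026 0 0 0 0" --pt "0 0 0 0 0 0 0" --pt "0 0 0 0 0 0 0"

```text
time_s: 7.75
tcp_pos: [0.5907, -0.1432, 0.2012]
eef_rot: [179.9, -0.0, -100.6]
contact_force: [1.4, 1.1, -1.2]
gripper_width: 0.0334
gripper_force: 20.0
```

Call:
apply_moves --pt "0 0 0 0.015 0 0 0" --pt "0 0 0 0.025 0 0 0" --pt "0 0 0 0.025 0 0 0" --pt "0 0 0 0.025 0 0 0" --pt "0 0 0 0.02 0 0 0" --pt "0 0 0 0.01 0 0 0" --pt "0 0 0 0.006 0 0 0" --pt "0 0 0 0 0 0 0" --pt "0 0 0 0 0 0 0"

```text
time_s: 8.5
tcp_pos: [0.5924, -0.1415, 0.0772]
eef_rot: [-180.0, -0.0, -100.4]
contact_force: [-0.1, 0.3, -0.6]
gripper_width: 0.0334
gripper_force: 20.0
```

```bash
python3 - <<'E'
from plant import *
from h import *
c=capture("scene");P=cloud(c);M=masks(c)["orange"];M[:120]=0;M[300:]=0;M[:,:220]=0;M[:,370:]=0
q=P[M];print(len(q),q.mean(0),np.percentile(q[:,2],[2,50,98]));s=get_state();print(s["tcp_pos"],s["contact_force"])
a=c["frame"][100:300,200:400,::-1]
cv2.imwrite("pics/g3.png",cv2.resize(a,(500,500),interpolation=3))
E
```

```text
<stdin>:4: RuntimeWarning: Mean of empty slice.
  ret = um.true_divide(
Traceback (most recent call last):
IndexError: index -1 is out of bounds for axis 0 with size 0
```

```bash
python3 - <<'E'
from plant import *
import cv2
c=capture("scene");a=c["frame"][100:300,200:400,::-1]
cv2.imwrite("pics/g3.png",cv2.resize(a,(500,500),interpolation=3))
E
```

```text
(no output)
```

View pics/g3.png

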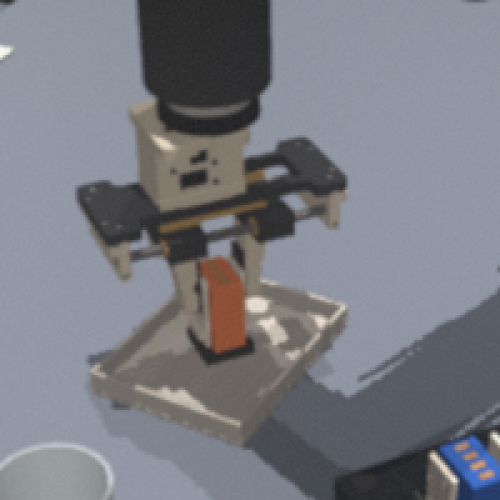

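Module is in the gripper over the middle of the tray at crop (222,310), just shaded. Lowering slowly to contact.

Call:
apply_moves --pt "0 0 0 0.003 0 0 0" --pt "0 0 0 0.002 0 0 0" --pt "0 0 0 0.002 0 0 0" --pt "0 0 0 0.001 0 0 0" --pt "0 0 0 0 0 0 0"

```text
time_s: 9.02
tcp_pos: [0.5917, -0.1418, 0.0683]
eef_rot: [180.0, -0.0, -100.4]
contact_force: [-0.5, -0.6, -1.8]
gripper_width: 0.0339
gripper_force: 20.0
```

Call:
apply_moves --pt "0 0 0 0.001 0 0 0" --pt "0 0 0 0 0 0 0"

```text
time_s: 9.18
tcp_pos: [0.5919, -0.1418, 0.0674]
eef_rot: [180.0, -0.0, -100.4]
contact_force: [0.6, 0.6, -1.8]
gripper_width: 0.0337
gripper_force: 20.0
```

Call:
apply_moves --pt "0 0 0 0.001 0 0 0" --pt "0 0 0 0 0 0 0"

```text
time_s: 9.35
tcp_pos: [0.592, -0.1418, 0.067]
eef_rot: [-180.0, -0.0, -100.4]
contact_force: [-1.4, 0.9, 2.3]
gripper_width: 0.0339
gripper_force: 20.0
```

Call:
apply_moves --pt "0 0 0 0.001 0 0 0" --pt "0 0 0 0 0 0 0"

```text
time_s: 9.52
tcp_pos: [0.5921, -0.1418, 0.0668]
eef_rot: [-180.0, -0.0, -100.4]
contact_force: [-3.9, 0.8, 10.5]
gripper_width: 0.0341
gripper_force: 20.1
```

Contact with the floor, 10 N. Easing back 1 mm, then opening gradually.

Call:
apply_moves --pt "0 0 0 -0.001 0 0 0" --pt "0 0 0 0 0 0 0" --pt "0.45 0 0 0 0 0 0" --pt "0.5 0 0 0 0 0 0" --pt "0.55 0 0 0 0 0 0" --pt "0.6 0 0 0 0 0 0" --pt "0.7 0 0 0 0 0 0" --pt "0.9 0 0 0 0 0 0" --pt "0.9 0 0 0 0 0 0" --pt "0.9 0 0 0 0 0 0" --pt "0.9 0 0 0 0 0 0"

```text
time_s: 10.43
tcp_pos: [0.5918, -0.1418, 0.0665]
eef_rot: [180.0, -0.0, -100.4]
contact_force: [0.7, -0.7, -0.2]
gripper_width: 0.077
gripper_force: 0.0
```

Call:
apply_moves --pt "0.9 0 0 -0.01 0 0 0" --pt "0.9 0 0 -0.02 0 0 0" --pt "0.9 0 0 -0.03 0 0 0" --pt "0.9 0 0 -0.03 0 0 0" --pt "0.9 0 0 -0.03 0 0 0" --pt "0.9 0 0 -0.03 0 0 0" --pt "0.9 0.03 0 0 0 0 0" --pt "0.9 0.03 0 0 0 0 0" --pt "0.9 0.03 0 0 0 0 0" --pt "0.9 0.03 0 0 0 0 0" --pt "0.9 0.03 0 0 0 0 0" --pt "0.9 0 0 0 0 0 0" --pt "0.9 0 0 0 0 0 0"

```text
time_s: 11.52
tcp_pos: [0.5641, -0.2908, 0.2171]
eef_rot: [-180.0, -0.0, -100.6]
contact_force: [-0.1, 0.9, 0.6]
gripper_width: 0.079
gripper_force: 0.0
```

```bash
python3 - <<'E'
from plant import *
from h import *
c=capture("scene");P=cloud(c)
h=cv2.cvtColor(c["frame"],cv2.COLOR_RGB2HSV).astype(int);M=((h[...,0]<16)&(h[...,1]>140)&(h[...,2]>70));M[:150]=0;M[290:]=0;M[:,:230]=0;M[:,350:]=0
q=P[M&(P[...,2]>.02)];print(len(q),q.mean(0),np.percentile(q[:,2],[2,98]))
t=q[q[:,2]>np.percentile(q[:,2],98)-.008];print("top",t.mean(0))
d=capture("top");a=c["frame"][150:300,210:370,::-1];b=d["frame"][180:330,300:460,::-1]
cv2.imwrite("pics/g4.png",cv2.resize(cv2.hconcat([a,b]),(800,375),interpolation=3))
E
```

```text
445 [ 0.60054541 -0.12065813  0.05865286] [0.02167962 0.07592183]
top [ 0.60280243 -0.12064814  0.08413664]
```

View pics/g4.png

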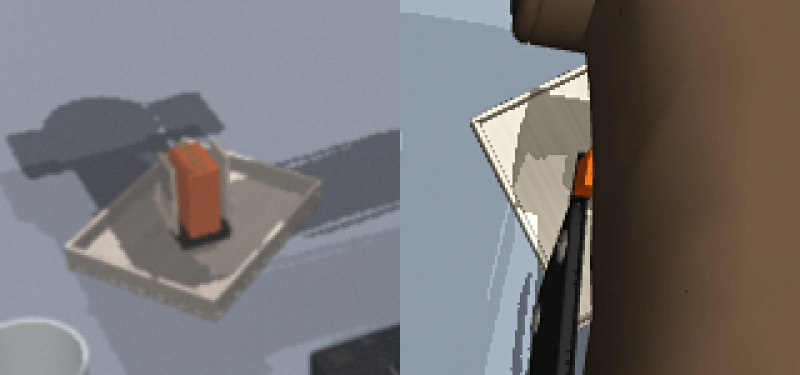

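The orange module stands upright in the middle of the tray at crop (198,195), tabs sprung out, and the gripper is clear. Handing in.

```bash
python3 -c "
from plant import *
print(close_job())"
```

```text
the job is handed in; nothing more can be done
None
```

The orange module was unlatched, lifted out and set down upright in the steel tray with its tabs sprung out; the blue module was still seated when last in view, and the job is handed in at about 11.6 s (no verdict was returned).

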